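# Load the agglutination rotator and lock its humidity cover

## Task

Get the rotator going with every spot plate on the bench: squeeze the two release buttons of its clear cover to take the cover off and set it aside, then lay each plate in a bay of its own on the platform, seated flat with its wells facing up (turn over those lying wells-down). Then put the cover back fully home so that both its buttons spring out and it is locked, and press the start button. There may be two or three plates; do not knock over the dropper bottles or the canister.

Things in the scene. Friction and masses are not known exactly. Their poses are not given: they have to be found in the camera images.
- platform (a point): middle of the rotator's platform at its top surface, 79 mm above the bench; x points from the control panel to the rotator's back, y to its left. The platform is 172 (x) x 196 mm (y) on a white casing 180 x 200 mm; the lower control panel (85 mm deep, top 45 mm above the bench) is in front, on the -x side. The rotator is fixed
- keeper (a point): middle of the latch keeper's top, 22 mm above the platform's middle. The keeper, 30 (x) x 45 mm (y), has two lips with a 25 mm gap between them along y; the hooks of the cover's release buttons go down through the gap and catch under the lips, with 3.5 mm of play when the cover is fully down
- cover_grip (a point): middle of the grey squeeze handle of the clear cover, between its two release buttons, 22 mm above the cover's flat top and 18 mm below the handle's top; z is the cover's up, y runs through both buttons, x along the cover's short side. Handle 38 (x) x 28 mm (y); buttons 24 mm wide, 24 mm high, on the +y and -y sides: 44 mm over both, 32 mm when squeezed fully in
- cover_rim (a point): centre of the cover's lower rim, 62 mm below the grip; home, it lies on point platform, cover y along platform y (either way round). The cover is an open-bottomed box 166 (x) x 188 mm (y), 40 mm high, about 270 g. The hooks end 9.5 mm above the rim, so it stands level on the bench; left on top of the keeper it stands 12 mm too high
- clear_area (a point): middle of a part of the white bench paper, 200 x 210 mm (x, y), that is kept clear: room to set the cover down; z = 0, the bench
- release_a (a joint): release button on the +y side of the cover's handle, m pressed: 0 out, 0.006 fully in; its spring needs 2 N to start and 5 N fully in. It carries a flat hook under a keeper lip that does not snap in by pressing down: keep both buttons fully in to lift the cover off and to set it on; each hook then clears its lip by 3 mm sideways
- release_b (a joint): release button on the -y side of the cover's handle, m pressed: 0 out, 0.006 fully in; its spring needs 2 N to start and 5 N fully in. It carries a flat hook under a keeper lip that does not snap in by pressing down: keep both buttons fully in to lift the cover off and to set it on; each hook then clears its lip by 3 mm sideways
- bay0 (a point): centre of one of the four bays of the platform, at the height of a seated plate's centre (6 mm above its floor); x along its length. The bay is 70 x 50 mm inside; its fences, 5 mm high and 4 mm thick, are open over the middle 38 mm of the long sides so that fingers can pass down
- bay1 (a point): centre of one of the four bays of the platform, at the height of a seated plate's centre (6 mm above its floor); x along its length. The bay is 70 x 50 mm inside; its fences, 5 mm high and 4 mm thick, are open over the middle 38 mm of the long sides so that fingers can pass down
- bay2 (a point): centre of one of the four bays of the platform, at the height of a seated plate's centre (6 mm above its floor); x along its length. The bay is 70 x 50 mm inside; its fences, 5 mm high and 4 mm thick, are open over the middle 38 mm of the long sides so that fingers can pass down
- bay3 (a point): centre of one of the four bays of the platform, at the height of a seated plate's centre (6 mm above its floor); x along its length. The bay is 70 x 50 mm inside; its fences, 5 mm high and 4 mm thick, are open over the middle 38 mm of the long sides so that fingers can pass down
- plate1_mid (a point): white plastic six-well spot plate, 64 x 44 x 12 mm, about 40 g; this point is its centre, x along the 64 mm length, y along the width, z out of the face with the six round wells (14 mm across, 6 mm deep), the back is plain: z up = wells up, z down = wells down, as some plates start. Stood on a short edge it stays up until pushed over
- plate2_mid (a point): white plastic six-well spot plate, 64 x 44 x 12 mm, about 40 g; this point is its centre, x along the 64 mm length, y along the width, z out of the face with the six round wells (14 mm across, 6 mm deep), the back is plain: z up = wells up, z down = wells down, as some plates start. Stood on a short edge it stays up until pushed over
- plate3_mid (a point): white plastic six-well spot plate, 64 x 44 x 12 mm, about 40 g; this point is its centre, x along the 64 mm length, y along the width, z out of the face with the six round wells (14 mm across, 6 mm deep), the back is plain: z up = wells up, z down = wells down, as some plates start. Stood on a short edge it stays up until pushed over
- start_top (a point): middle of the top of the round start button (24 mm across) on the rotator's control panel, 63 mm above the bench; it is pressed straight down
- start (a joint): travel of the start button, m: 0 up, 0.005 fully down at 4 N; it springs back
- dropper1: loose dropper bottle, 27 mm across, 89 mm high, not part of the job; this is the centre of its underside
- dropper2: loose dropper bottle, 27 mm across, 89 mm high, not part of the job; this is the centre of its underside
- dropper3: loose dropper bottle, 27 mm across, 89 mm high, not part of the job; this is the centre of its underside
- canister: loose round red canister, 98 mm across, 128 mm high, not part of the job; centre of its underside
- pen: loose pen lying on the bench, 110 x 12 x 10 mm, x along it; not part of the job
- forceps: loose steel forceps lying on the bench, 120 x 6 x 6 mm, x along them; not part of the job
Not all that is in view belongs to the job. Leave any brown or yellow look-alike of the part that bears plate1_mid alone.

How it is judged (in metres and radians):
On the way, in this order (a step that is already met when the one before it is completed fails the run):
1. the cover has been taken off the rotator (horizontal distance between cover_grip and platform above 0.15 m), for 0.2 s.
2. every plate present is seated in a bay, wells up (((horizontal distance between plate1_mid and bay0 below 0.006 m and z of plate1_mid in the frame of bay0 below 0.003 m) or (horizontal distance between plate1_mid and bay1 below 0.006 m and z of plate1_mid in the frame of bay1 below 0.003 m) or (horizontal distance between plate1_mid and bay2 below 0.006 m and z of plate1_mid in the frame of bay2 below 0.003 m) or (horizontal distance between plate1_mid and bay3 below 0.006 m and z of plate1_mid in the frame of bay3 below 0.003 m)) and angle between each of plate1_mid, plate2_mid, plate3_mid's own z axis and vertical below 0.1 rad and ((horizontal distance between plate2_mid and bay0 below 0.006 m and z of plate2_mid in the frame of bay0 below 0.003 m) or (horizontal distance between plate2_mid and bay1 below 0.006 m and z of plate2_mid in the frame of bay1 below 0.003 m) or (horizontal distance between plate2_mid and bay2 below 0.006 m and z of plate2_mid in the frame of bay2 below 0.003 m) or (horizontal distance between plate2_mid and bay3 below 0.006 m and z of plate2_mid in the frame of bay3 below 0.003 m)) and ((horizontal distance between plate3_mid and bay0 below 0.006 m and z of plate3_mid in the frame of bay0 below 0.003 m) or (horizontal distance between plate3_mid and bay1 below 0.006 m and z of plate3_mid in the frame of bay1 below 0.003 m) or (horizontal distance between plate3_mid and bay2 below 0.006 m and z of plate3_mid in the frame of bay2 below 0.003 m) or (horizontal distance between plate3_mid and bay3 below 0.006 m and z of plate3_mid in the frame of bay3 below 0.003 m))), for 0.2 s.
3. the cover is home on the platform and locked, both buttons out (horizontal distance between cover_grip and platform below 0.006 m and z of cover_grip in the frame of platform between 0.06 and 0.065 m and angle between cover_grip's own z axis and vertical below 0.05 rad and angle between the x axis of cover_grip and the x axis of platform, either way round below 0.06 rad and value of joint each of release_a, release_b below 0.0015 m), for 0.3 s.
4. the start button is pressed (value of joint start above 0.004 m), for 0.05 s.
At the end, for the whole second after the job is handed in: Each plate present is seated flat, wells up, within 6 mm of a bay's centre; the cover is home (within 6 mm of the platform's middle, home height +3/-2 mm, square within 0.06 rad) with both release buttons out; the start button was then pressed 4 mm and is up again; all at rest (all of step 2 and all of step 3 and value of joint start below 0.0015 m and linear speed of each of cover, plate1, plate2, plate3 below 0.02 m/s); the robot touches nothing.
It fails at once if a dropper bottle or the canister is knocked over (angle between any of dropper1, dropper2, dropper3, canister's own z axis and vertical above 0.7 rad).
Of plate1, plate2, plate3 only 2 to 3 are there at a start; the rules pass over those that are not, and their reading is None.
At some moment in a run one of plate1, plate2, plate3 may be knocked a few centimetres aside while the robot is not near it.
It also fails if it takes over 210 s, if anything falls off the work surface, if the arm or the gripper's body presses on something with over 40 N, if the wrist force passes 120 N, or if a joint passes its speed limit or range.

## Robot

A 6-joint arm with a two-finger parallel gripper is mounted at the origin on the work surface. World frame = base frame: x ahead of the robot, y to its left, z up, the work surface at z = 0. Lengths are in m, angles in degrees, forces in N, time in s.
With the tool pointing down it reaches from about 0.325 to 0.85 m from the base axis. Payload 15.5 kg.
Tool frame: the origin (TCP) lies at the very end of the fingers, on their centre line; the grasp point (between the pads) lies arm.grip_depth behind it (arm.grip_depth is the distance from the TCP to the grasp point, in m); z points along the fingers, y is the line along which they close (so a half turn about z gives the same grasp; the last joint's range is limited). The gripper opens to 91 mm and grips with 3 to 60 N. Pads are 32 mm wide; open, the fingers measure 118 mm over their backs; the gripper's body (76 mm by 178 mm) begins 60 mm behind the grasp point.
Start: joints at [63.512, 28.281, 77.091, -0, 74.628, -5.472], TCP at [0.224, 0.583, 0.214] pointing down, gripper open.
Joint ranges: [-166.48, 166.48], [-47.26, 123.95], [12.59, 153.08], [-70.14, 250.14], [6.76, 159.57], [-176.63, 176.63]. Speed limits (degrees/s): [108.29, 108.29, 147.25, 172.46, 172.46, 172.46].

## Interface

Orientations are given as a 3x3 rotation matrix whose columns are the frame's x, y, z axes.
In Python, from rig import arm gives the robot as it stands. Calls block until the motion is done:
- arm.move_to(position, orientation): joint-space move of the TCP to a pose.
- arm.move_l(position, orientation=None, feed=0.15): straight line of the TCP; orientation=None keeps the orientation; feed is the mean speed in m/s.
- arm.move_joints(angles): joint-space move.
- arm.grip(opening): finger opening in m; the grip force is fixed at half the most; returns when the fingers have stopped.
- arm.sleep(seconds).
- arm.solve_ik(position, orientation): joint angles nearest the present ones, or None.
- arm.snapshot(name): name is "scene" or "top" or "wrist"; returns the picture (420x560x3 uint8, red, green, blue); there is no depth.
- arm.get_calibration(name): a dict with "intrinsics" (3x3 intrinsics, pixels), "cam_to_world" (4x4, takes a point from camera to world coordinates). Camera axes: x right, y down, z forward; pixel columns grow to the right and rows downward; lengths in m; the calibration is good to about 2 mm. A picture is of the moment at which its call begins: read the wrist's pose just before it. get_calibration takes no time and is no camera call; for the wrist camera it gives the pose at the moment of the call.
A pose or a line that the arm cannot do raises arm.Unreachable and nothing moves.
- arm.sign_off(): hands the job in; it is judged then, once.
Readings, each from a call of its own:
- arm.current_t(): time.
- arm.current_joint_positions(): joint angles.
- arm.current_dq(): joint speeds.
- arm.current_tau(): joint torques, N m.
- arm.current_ee_pos(): TCP position.
- arm.current_tool_rot(): TCP orientation.
- arm.current_force(): force on the tool from outside, world axes, zero at the start.
- arm.current_torque(): the same for the moment, N m.
- arm.current_width(): finger opening in m.
- arm.current_grasp_force(): force on a finger pad.
Only numpy, scipy, OpenCV 4.12 (cv2) and the standard library are available. Lean on these libraries where they do the work, as an engineer would, in place of code of your own. Each camera call takes 0.05 s, during which the arm holds its last target. There are 200 camera calls.

## Working session

There is one attempt and no reset: what is moved stays moved. The work goes in short steps, each a Python script; the robot and the scene stay as the last script left them, time stands still between calls to the robot, and variables do not carry over. Pictures are saved under pics/ and viewed, at most 14 in all, crops included, and the job is handed in when it is done.

```bash
ls; mkdir -p pics
python3 - <<'E'
from rig import arm
import cv2,numpy as np
for n in ("scene","top"):
    cv2.imwrite(f"pics/{n}0.png",arm.snapshot(n)[:,:,::-1])
    c=arm.get_calibration(n);print(n,np.round(c["intrinsics"],1).tolist(),np.round(c["cam_to_world"],3).tolist())
print(arm.grip_depth,arm.current_t(),arm.current_width())
print(np.round(arm.current_tool_rot(),3).tolist(), np.round(np.linalg.inv(np.vstack([np.c_[arm.current_tool_rot(),arm.current_ee_pos()],[0,0,0,1]]))@arm.get_calibration("wrist")["cam_to_world"],3).tolist())
E
```

```text
pics
scene [[395.0, 0.0, 277.4], [0.0, 395.0, 210.5], [0.0, 0.0, 1.0]] [[0.881, 0.272, -0.387, 1.026], [0.472, -0.545, 0.693, -0.915], [-0.023, -0.793, -0.608, 0.92], [0.0, 0.0, 0.0, 1.0]]
top [[381.0, 0.0, 274.4], [0.0, 381.0, 215.4], [0.0, 0.0, 1.0]] [[0.026, -0.997, 0.066, 0.428], [-1.0, -0.027, -0.014, -0.021], [0.016, -0.066, -0.998, 1.17], [0.0, 0.0, 0.0, 1.0]]
0.0188 0.1 0.09178228194832792
[[-0.934, 0.359, -0.0], [0.359, 0.934, -0.001], [0.0, -0.001, -1.0]] [[-0.0, -0.969, -0.247, 0.07], [1.0, -0.0, -0.0, 0.0], [0.0, -0.247, 0.969, -0.17], [0.0, 0.0, 0.0, 1.0]]
```

View pics/top0.png

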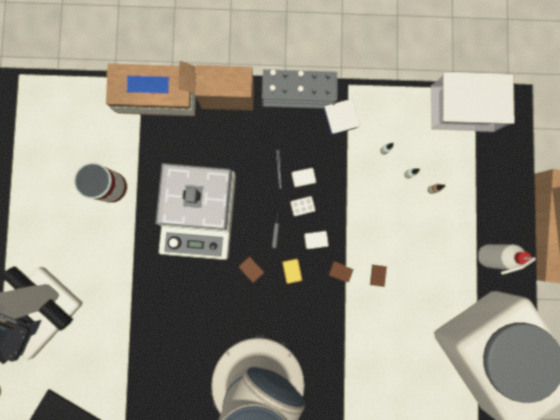

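View pics/scene0.png

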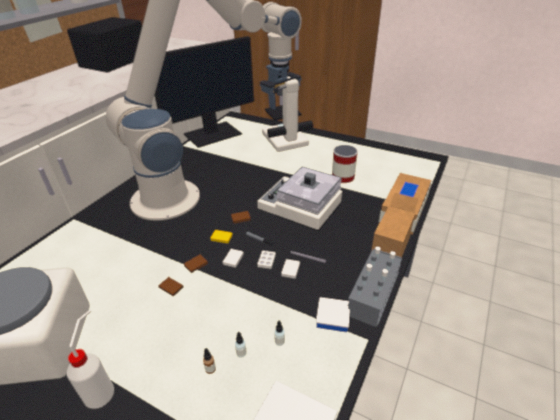

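The top view shows the rotator at (195,205) with its handle at (193,196) and the panel in front. The plates are at (304,177) plain, (303,206) with wells up, and (316,240) plain; the brown and yellow decoys are below them. The right-hand paper around (425,225) looks clear. Next I'll take wrist close-ups.

```bash
cat > h.py <<'E'
from rig import arm
import cv2,numpy as np
def ray(cal,px,z):
    K,T=np.array(cal["intrinsics"]),np.array(cal["cam_to_world"])
    d=T[:3,:3]@np.linalg.solve(K,np.array([px[0],px[1],1.]));o=T[:3,3]
    return o+d*(z-o[2])/d[2]
def down(a):  # tool x axis at heading a (deg), pointing down
    a=np.radians(a);x=np.array([np.cos(a),np.sin(a),0]);z=np.array([0,0,-1.])
    return np.c_[x,np.cross(z,x),z]
def snap(n,f=None):
    c=arm.get_calibration(n);im=arm.snapshot(n)[:,:,::-1].copy()
    if f: cv2.imwrite(f"pics/{f}.png",im)
    return im,c
def proj(cal,p):
    T=np.linalg.inv(np.array(cal["cam_to_world"]));q=np.array(cal["intrinsics"])@(T@np.r_[p,1])[:3]
    return q[:2]/q[2]
E
python3 - <<'E'
from h import *
c=arm.get_calibration("top")
for n,p,z in [("handle",(193,196),.16),("p1",(304,177),.012),("p2",(303,206),.012),("p3",(316,240),.012),("canister",(117,190),0),("clearR",(425,225),0),("clearL",(100,250),0),("drop",(413,172),.05),("brown",(378,275),0),("brown2",(341,271),0)]:
    print(n,np.round(ray(c,p,z),3))
h=ray(c,(193,196),.16)
arm.move_to([h[0]-.03,h[1],.32],down(0)); snap("wrist","w_rot"); np.save("/tmp/c1.npy",arm.get_calibration("wrist"),allow_pickle=True)
p=ray(c,(303,206),.012)
arm.move_to([p[0]-.03,p[1],.30],down(0)); snap("wrist","w_pl"); np.save("/tmp/c2.npy",arm.get_calibration("wrist"),allow_pickle=True)
print(arm.current_t())
# horizontal tool feasibility
for r in (.5,.55,.6,.65,.7,.75):
  for az in (-15,0,15):
    a=np.radians(az);d=np.array([np.cos(a),np.sin(a),0]);x=np.array([0,0,1.])
    R=np.c_[x,np.cross(d,x),d]
    s=arm.solve_ik(d*r+[0,0,.05],R); print(r,az,None if s is None else np.round(s))
E
```

```text
handle [0.541 0.182 0.16 ]
p1 [ 0.625 -0.125  0.012]
p2 [ 0.536 -0.124  0.012]
p3 [ 0.433 -0.165  0.012]
canister [0.57  0.448 0.   ]
clearR [ 0.488 -0.504  0.   ]
clearL [0.386 0.49  0.   ]
drop [ 0.643 -0.447  0.05 ]
brown [ 0.331 -0.359  0.   ]
brown2 [ 0.341 -0.245  0.   ]
3.2083
0.5 -15 [ -39.  117.  145.  107.  155. -161.]
0.5 0 [ -24.  117.  145.  107.  155. -161.]
0.5 15 [  -9.  117.  145.  107.  155. -161.]
0.55 -15 [ -33.  102.  139.  146.  147. -119.]
0.55 0 [ -18.  102.  139.  146.  147. -119.]
0.55 15 [  -3.  102.  139.  146.  147. -119.]
0.6 -15 [ -29.   92.  133.  161.  134. -104.]
0.6 0 [ -14.   92.  133.  161.  134. -104.]
0.6 15 [   1.   92.  133.  161.  134. -104.]
0.65 -15 [-27.  84. 127. 166. 121. -97.]
0.65 0 [-12.  84. 127. 166. 121. -97.]
0.65 15 [  3.  84. 127. 166. 121. -97.]
0.7 -15 [-25.  79. 121. 169. 110. -94.]
0.7 0 [-10.  79. 121. 169. 110. -94.]
0.7 15 [  5.  79. 121. 169. 110. -94.]
0.75 -15 [-24.  75. 115. 171. 100. -92.]
0.75 0 [ -9.  75. 115. 171. 100. -92.]
0.75 15 [  6.  75. 115. 171. 100. -92.]
```

View pics/w_rot.png

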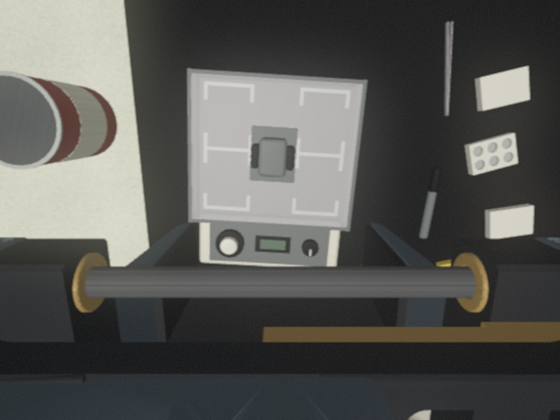

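View pics/w_pl.png

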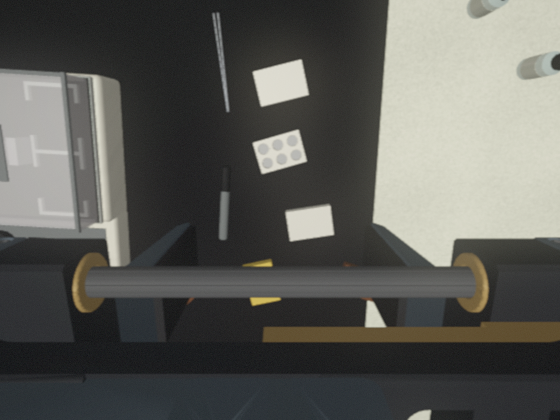

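The wrist view shows the rotator, with the handle at about (272,155) and the bays' long sides along platform x. The plates are at (502,88) plain, (491,154) wells up, and (510,221) plain. I'll enlarge the cover, and measure the plates and casing by mask.

Run:
```python
from h import *
im=cv2.imread("pics/w_rot.png");cr=im[55:275,175:385];cv2.imwrite("pics/w_rot_z.png",cv2.resize(cr,None,fx=2.7,fy=2.7,interpolation=cv2.INTER_CUBIC))
c=np.load("/tmp/c1.npy",allow_pickle=True).item()
print(np.round(c["intrinsics"],1).tolist())
for z,ps in ((.119,[(189,69),(366,81),(350,229),(190,221)]),(.159,[(272,155)])):
    P=[ray(c,p,z) for p in ps];print(np.round(P,4).tolist())
    if len(P)>1: print([round(np.linalg.norm(P[i]-P[i-1]),4) for i in range(4)])
for f,cc in (("w_pl","/tmp/c2.npy"),):
    im=cv2.imread(f"pics/{f}.png");c=np.load(cc,allow_pickle=True).item()
    m=(im.min(2)>150).astype(np.uint8);m[235:]=0
    for k in cv2.findContours(m,0,2)[0]:
        if 800<cv2.contourArea(k)<3500:
            q=np.array([ray(c,p[0],.012)[:2] for p in k],np.float32);r=cv2.minAreaRect(q)
            print(np.round(r[0],4),np.round(r[1],4),round(r[2],1),cv2.boundingRect(k))
```

```text
[[331.7, 0.0, 280.0], [0.0, 331.7, 207.5], [0.0, 0.0, 1.0]]
[[0.634, 0.2785, 0.119], [0.6225, 0.0931, 0.119], [0.4591, 0.1011, 0.119], [0.4686, 0.2882, 0.119]]
[np.float64(0.1656), np.float64(0.1858), np.float64(0.1636), np.float64(0.1874)]
[[0.5488, 0.1914, 0.159]]
[ 0.4362 -0.1648] [0.0439 0.0645] 8.5 (286, 206, 48, 29)
[ 0.5374 -0.1215] [0.0444 0.0646] 15.7 (253, 130, 54, 44)
[0.5274 0.1323] [0.0403 0.2177] 89.1 (69, 74, 49, 161)
[ 0.6261 -0.1227] [0.0443 0.0646] 13.5 (253, 60, 55, 46)
```

View pics/w_rot_z.png

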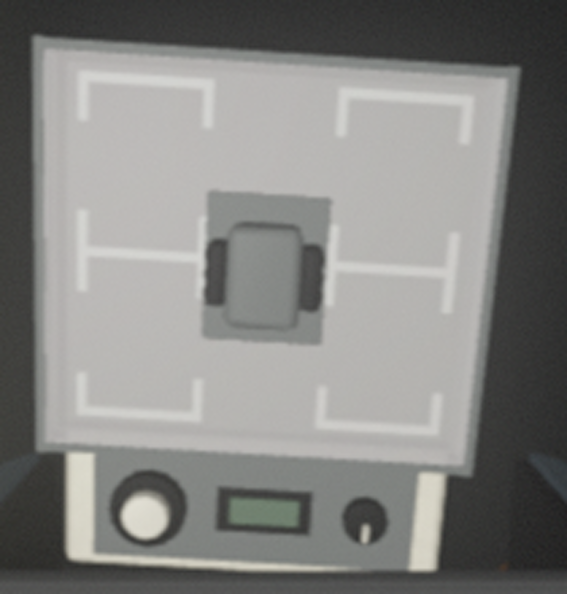

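Everything agrees: the cover measures 166x187 mm, its centre is (0.546,0.190) and its yaw is about -3.2°. The start button is the white one at crop (148,515). Next I take the cover off.

Run:
```python
from h import *
R=down(-3.2);p=np.array([.5465,.1905,.1235])
arm.move_to(p+[0,0,.12],R);arm.move_l(p,feed=.12)
f0=np.array(arm.current_force());arm.grip(.02);print("w",arm.current_width(),arm.current_grasp_force(),np.round(np.array(arm.current_force())-f0,1))
arm.move_l(p+[0,0,.04],feed=.06);print("F",np.round(np.array(arm.current_force())-f0,1),arm.current_width())
snap("top","top1")
arm.move_l(p+[0,0,.19],feed=.2)
q=np.array([.46,-.48,.0455])
arm.move_to(q+[0,0,.2],down(0))
arm.move_l(q+[0,0,.03],feed=.15);arm.move_l(q,feed=.04);print("F",np.round(np.array(arm.current_force())-f0,1),arm.current_ee_pos())
arm.grip(.09);arm.move_l(q+[0,0,.15],feed=.25)
arm.move_to([.51,.19,.30],down(0));im,c=snap("wrist","w_open");np.save("/tmp/c3.npy",c,allow_pickle=True)
snap("top","top2")
cv2.imwrite("pics/w_open_z.png",cv2.resize(im[55:275,175:385],None,fx=2.7,fy=2.7,interpolation=cv2.INTER_CUBIC))
print(arm.current_t())
```

```text
w 0.030275221112226264 30.00072419643402 [-0.4  1.7  3.5]
F [ 1.2 -0.8 -4. ] 0.030540312162671352
F [ 0.5  0.1 -3.9] [ 0.46010865 -0.4801456   0.04565934]
17.1667
```

View pics/w_open_z.png

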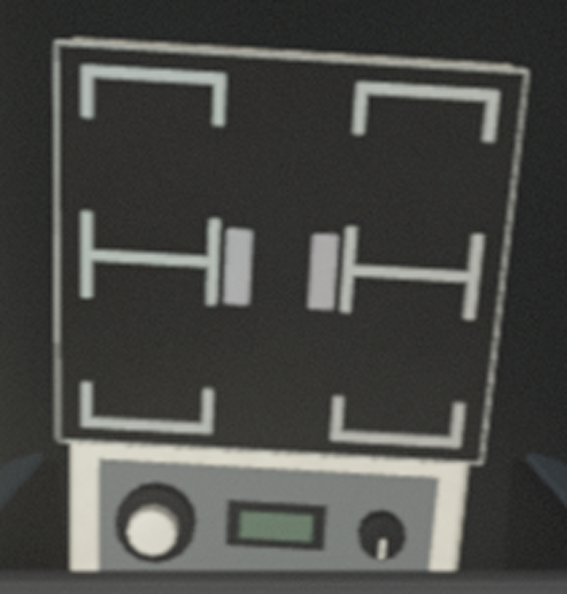

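View pics/top2.png

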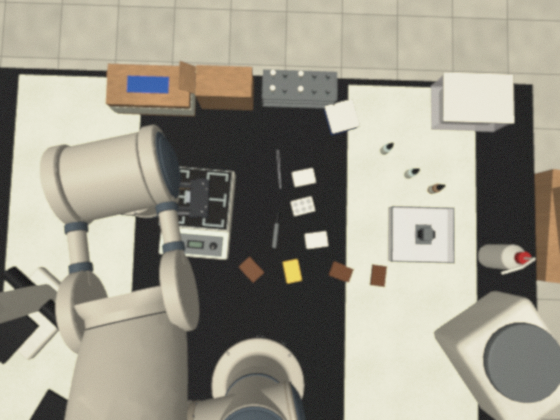

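The platform is open and the cover stands on the clear right-hand paper at (423,234). Next I compute the bays, the keeper and the start button from the crop pixels.

Run:
```python
from h import *
c=np.load("/tmp/c3.npy",allow_pickle=True).item()
g=lambda p,z:ray(c,(p[0]/2.7+175-.3,p[1]/2.7+55-.3),z)
def quad(n,ps,z):
    P=np.array([g(p,z)[:2] for p in ps]);e=P-np.roll(P,-1,0)
    print(n,"c",np.round(P.mean(0),4),"sides",np.round(np.linalg.norm(e,axis=1),4))
    v=(P[0]+P[1]-P[2]-P[3]);w=(P[0]+P[3]-P[1]-P[2]);print("  yaw",np.degrees(np.arctan2(v[1],v[0])),np.degrees(np.arctan2(-w[0],w[1])));return P
quad("plat",[(55,42),(527,70),(480,463),(57,438)],.079)
quad("fences",[(80,66),(499,92),(460,447),(80,433)],.084)
quad("keeper",[(224,228),(340,234),(335,311),(222,304)],.101)
# bays inner corners (TL,TR,BR,BL): 
quad("bTL",[(94,79),(212,86),(206,258),(94,250)],.082)
quad("bTR",[(366,97),(485,103),(471,268),(355,262)],.082)
quad("bBL",[(94,265),(206,272),(202,421),(92,413)],.082)
quad("bBR",[(352,276),(468,283),(452,434),(343,428)],.082)
print("start",g((152,531),.063))
im,_=snap("top")
c=arm.get_calibration("top");m=(im.min(2)>150).astype(np.uint8)
for k in cv2.findContours(m,0,2)[0]:
    if 200<cv2.contourArea(k)<600:
        r=cv2.minAreaRect(np.array([ray(c,p[0],.012)[:2] for p in k],np.float32));print(np.round(r[0],3),np.round(r[1],3),round(r[2]))
```

```text
plat c [0.5463 0.1914] sides [0.1934 0.1693 0.193  0.168 ]
  yaw -3.430872975934057 -3.409265518660453
fences c [0.5448 0.1915] sides [0.1706 0.1511 0.1705 0.1545]
  yaw -3.293811021128395 -2.825775801852311
keeper c [0.5458 0.1912] sides [0.047  0.0313 0.0467 0.0308]
  yaw -2.750977799015373 -3.282929243698669
bTL c [0.5854 0.2451] sides [0.0482 0.0697 0.0479 0.069 ]
  yaw -3.1779557980617645 -3.676746493537334
bTR c [0.5796 0.1329] sides [0.049  0.0673 0.0499 0.0671]
  yaw -2.4028283162685833 -2.8806408448085206
bBL c [0.5117 0.2491] sides [0.0481 0.0663 0.0492 0.0657]
  yaw -3.329045589338766 -3.9945612244136863
bBR c [0.506 0.137] sides [0.0502 0.0677 0.0492 0.0679]
  yaw -2.8246892830515202 -3.4037182629821987
start [0.41666857 0.2538682  0.063     ]
[ 0.398 -0.776] [0.075 0.108] 17
[ 0.434 -0.165] [0.045 0.065] 9
[0.417 0.177] [0.15  0.087] 87
[0.446 0.285] [0.127 0.047] 1
[ 0.536 -0.122] [0.045 0.065] 16
[ 0.625 -0.123] [0.046 0.065] 13
```

Bay, keeper and casing sizes fit: centre (0.546,0.191), yaw -3.2°, bays at ±37/±56 mm. My plan for the plates lying wells-down:
1. Grip across the width, tilt the tool horizontal pointing at +y, and stand the plate on edge in the right-hand bay, where the wrist has clearance.
2. Regrasp from the top, tilt 45° over the bench, and let it fall onto its back.

First I seat the plate that is already wells up, and check IK for the tilted poses.

```bash
cat >> h.py <<'E'
C=np.array([.546,.191]);YAW=-3.2
def rot(a): a=np.radians(a);return np.array([[np.cos(a),-np.sin(a)],[np.sin(a),np.cos(a)]])
def bay(sx,sy): return C+rot(YAW)@[.037*sx,.056*sy]
def hv(a): a=np.radians(a);return np.array([np.cos(a),np.sin(a),0])
def tilt(a,t): # tool turned from down by t towards heading a; tool x = heading when down
    t=np.radians(t);d=hv(a);Z=np.array([0,0,1.])
    z=-np.cos(t)*Z+np.sin(t)*d;x=np.cos(t)*d+np.sin(t)*Z
    return np.c_[x,np.cross(z,x),z]
def near(p,a): # heading a or a+180, less joint motion
    j=np.array(arm.current_joint_positions());s=[(h,arm.solve_ik(p,down(h))) for h in (a,a+180)]
    s=[(np.abs(np.array(q)-j).max(),h) for h,q in s if q is not None];return min(s)[1]
def find(pos=(.50,-.12,.30),name=None):
    arm.move_to(list(pos),down(0));arm.sleep(.1);im,c=snap("wrist",name);out=[]
    m=(im.min(2)>150).astype(np.uint8);m[237:]=0
    for k in cv2.findContours(m,0,2)[0]:
        if 700<cv2.contourArea(k)<4000:
            r=cv2.minAreaRect(np.array([ray(c,p[0],.012)[:2] for p in k],np.float32));s=r[1]
            if abs(min(s)-.044)<.004 and abs(max(s)-.064)<.005:
                a=r[2]+(90 if s[1]>s[0] else 0)
                u=cv2.boundingRect(k);w=im[u[1]:u[1]+u[3],u[0]:u[0]+u[2]].min(2)
                mk=np.zeros(m.shape,np.uint8);cv2.drawContours(mk,[k],-1,1,-1);mk=cv2.erode(mk,np.ones((7,7)))
                out.append((np.array(r[0]),a,float(im.min(2)[mk>0].std())))
    return out
def pick(p,a,off=0.,h=None,z=.003):
    P=np.r_[p,z];h=near(P+[0,0,.08],a) if h is None else h
    P=P+off*hv(h);arm.move_to(P+[0,0,.08],down(h));arm.grip(.062);arm.move_l(P,feed=.12)
    arm.grip(.03);arm.move_l(P+[0,0,.12],feed=.2);print("grip w",round(arm.current_width(),4));return h
def place(sx,sy):
    b=np.r_[bay(sx,sy),.0825];h=near(b+[0,0,.08],YAW)
    arm.move_to(b+[0,0,.08],down(h));arm.move_l(b+[0,0,.01],feed=.12);arm.move_l(b,feed=.04)
    arm.grip(.056);arm.move_l(b+[0,0,.08],feed=.15)
E
python3 - <<'E'
from h import *
F=find();print([(np.round(p,4),round(a,1),round(s,1)) for p,a,s in F])
p,a,s=max(F,key=lambda f:f[2])
pick(p,a);place(1,1)
d=hv(90+YAW);b=bay(1,-1)
for t,q in ((0,[*b,.25]),(45,[*b,.25]),(70,[*b,.25]),(90,[*b,.25]),(90,[*b,.128]),(90,[*(b-.08*d[:2]),.128]),(45,[.56,-.12,.037]),(0,[.626,-.107,.003]),(0,[.436,-.15,.003])):
    s=arm.solve_ik(q,tilt(90+YAW,t));print(t,q and np.round(q,3),None if s is None else np.round(s))
print(arm.current_t(),np.round(arm.current_joint_positions()))
E
```

```text
[(array([ 0.4356, -0.165 ]), 98.9, 0.7), (array([ 0.5373, -0.1217]), 106.0, 11.2), (array([ 0.6258, -0.123 ]), 103.3, 0.8)]
grip w 0.0435
0 [0.58  0.133 0.25 ] [ 7. 24. 79. -0. 77. 10.]
45 [0.58  0.133 0.25 ] [-18.  29.  89.  44.  80. -29.]
70 [0.58  0.133 0.25 ] [-25.  40.  92.  61.  92. -46.]
90 [0.58  0.133 0.25 ] [-27.  51.  92.  70. 104. -56.]
90 [0.58  0.133 0.128] [-27.  63.  90.  68. 100. -66.]
90 [0.575 0.053 0.128] [-34.  64.  86.  63. 105. -63.]
45 [ 0.56  -0.12   0.037] [-39.  50.  83.  36.  79. -53.]
0 [ 0.626 -0.107  0.003] [-15.  43.  86.  -0.  51. -12.]
0 [ 0.436 -0.15   0.003] [-26.  36. 111.  -0.  33. -23.]
26.0 [ 17.  32.  79.   0.  69. 110.]
```

The plate was placed and the IK is smooth. Next is the first flip: stand the plate, then check.

```bash
cat >> h.py <<'E'
OFF=.016;H=90+YAW;D=hv(H)
def stand(p,a):
    h=a if abs((a-H+180)%360-180)<90 else a+180
    pick(p,a,OFF,h)
    S=np.r_[bay(1,-1),.079+.032+OFF+.001]+.003*D
    arm.move_to(S-.02*D+[0,0,.15],tilt(H,45));arm.move_to(S+[0,0,.06],tilt(H,90))
    arm.move_l(S+[0,0,.01],feed=.1);arm.move_l(S,feed=.03)
    f=np.array(arm.current_force());arm.grip(.056);arm.sleep(.2);arm.move_l(S-.07*D,feed=.08)
    arm.move_l(S-.07*D+[0,0,.1],feed=.2);arm.sleep(.1)
def layback(q):
    S=np.r_[bay(1,-1),.124]
    arm.move_to(S+[0,0,.09],tilt(H,0));arm.grip(.064);arm.move_l(S,feed=.1)
    arm.grip(.03);print("regrip w",round(arm.current_width(),4));arm.move_l(S+[0,0,.08],feed=.15)
    Q=np.r_[q,.0385]
    arm.move_to(Q+[0,0,.12],tilt(H,45));arm.move_l(Q+[0,0,.01],feed=.15);arm.move_l(Q,feed=.04)
    arm.grip(.064);arm.sleep(.3);arm.move_l(Q-.09*tilt(H,45)[:,2],feed=.15)
E
python3 - <<'E'
from h import *
F=find();print([(np.round(p,4),round(a,1),round(s,1)) for p,a,s in F])
p,a,s=max(F,key=lambda f:f[0][0])
stand(p,a);im,_=snap("wrist","stand_w");im2,_=snap("scene")
cv2.imwrite("pics/stand.png",np.hstack([im[:,:],cv2.resize(im2[140:240,240:360],(504,420))])[::1,::1][:,:])
i=cv2.imread("pics/stand.png");cv2.imwrite("pics/stand.png",cv2.resize(i,(800,int(800*i.shape[0]/i.shape[1]))))
print(arm.current_t(),np.round(arm.current_force(),1))
E
```

```text
[(array([ 0.4356, -0.165 ]), 98.9, 0.6), (array([ 0.6258, -0.123 ]), 103.5, 0.8)]
grip w 0.0432
37.0083 [ 0.1 -0.3 -0.6]
```

View pics/stand.png

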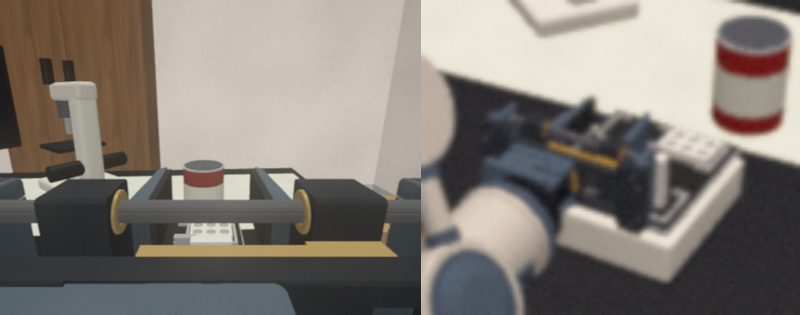

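The plate stands upright in the right-hand bay at (660,180), and the first plate is seated wells up behind it. I lay the standing plate back.

Run:
```python
from h import *
layback([.58,-.12])
F=find(name="lay");print([(np.round(p,4),round(a,1),round(s,1)) for p,a,s in F],arm.current_t())
for p,a,s in F:
    if s>6 and p[1]<0: pick(p,a);place(-1,1);break
F=find(name="lay2");print([(np.round(p,4),round(a,1),round(s,1)) for p,a,s in F],arm.current_t())
```

```text
regrip w 0.0432
[(array([ 0.4356, -0.165 ]), 98.8, 0.6), (array([ 0.579 , -0.1243]), 86.3, 10.9)] 46.7333
grip w 0.0438
[(array([ 0.4357, -0.1649]), 98.6, 0.7)] 56.2667
```

View pics/lay.png

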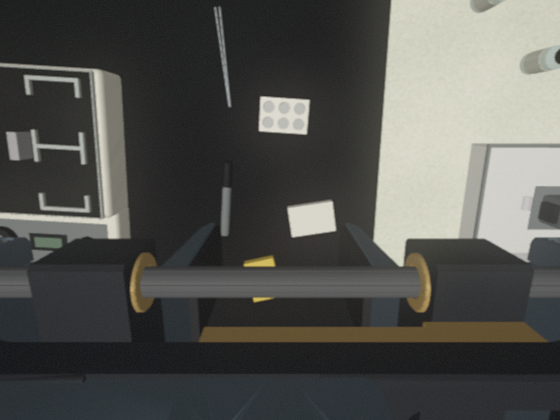

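The flipped plate lies wells up at (285,115). Now I run the same steps for the third plate, then check all the bays from above.

Run:
```python
from h import *
F=find();p,a,s=F[0]
stand(p,a);layback([.56,-.12])
F=find();print([(np.round(p,4),round(a,1),round(s,1)) for p,a,s in F],arm.current_t())
F=[f for f in F if f[2]>6 and f[0][1]<0]
if F:
    pick(*F[0][:2]);place(1,-1)
arm.move_to([.51,.19,.30],down(0));arm.sleep(.1);im,c=snap("wrist","w_full")
cv2.imwrite("pics/w_full_z.png",cv2.resize(im[55:275,175:385],None,fx=2.7,fy=2.7,interpolation=cv2.INTER_CUBIC))
m=(im.min(2)>150).astype(np.uint8);m[237:]=0
for k in cv2.findContours(m,0,2)[0]:
    if 700<cv2.contourArea(k)<9000:
        r=cv2.minAreaRect(np.array([ray(c,q[0],.091)[:2] for q in k],np.float32));print(np.round(r[0],4),np.round(r[1],4),round(r[2],1))
print([np.round(bay(i,j),4) for i in(1,-1) for j in (1,-1)],arm.current_t())
```

```text
grip w 0.044
regrip w 0.0438
[(array([ 0.559 , -0.1245]), 86.3, 10.8)] 76.0333
grip w 0.0436
[0.4617 0.2066] [0.0187 0.1574] 0.9
[0.5102 0.2481] [0.0556 0.0694] 86.9
[0.5693 0.135 ] [0.0561 0.0859] 86.3
[0.5782 0.244 ] [0.0564 0.0917] 86.9
[array([0.5861, 0.2448]), array([0.5798, 0.133 ]), array([0.5122, 0.249 ]), array([0.5059, 0.1372])] 85.925
```

View pics/w_full_z.png

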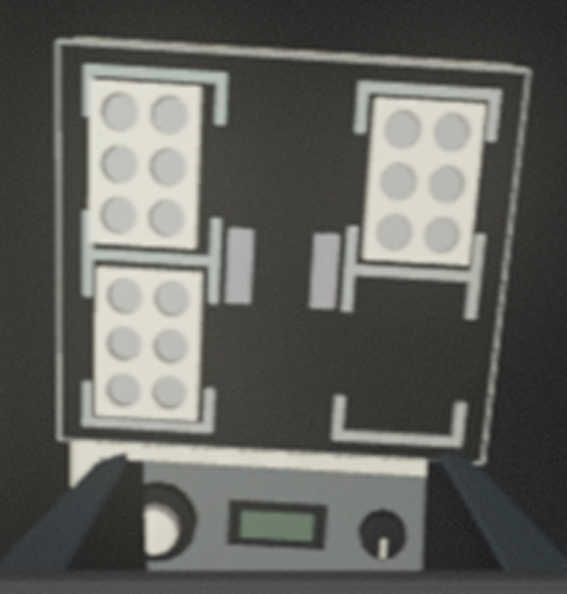

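All three plates are seated flat, wells up, at crop (145,160), (148,345) and (425,180). I fetch the cover back by the same grasp pose.

Run:
```python
from h import *
c=np.load("/tmp/c3.npy",allow_pickle=True).item()
for n,Q in (("TL",[(88,79),(202,85),(197,250),(88,243)]),("BL",[(94,267),(203,270),(199,423),(94,415)]),("TR",[(375,97),(485,104),(471,266),(362,259)])):
    print(n,np.round(np.mean([ray(c,(x/2.7+174.7,y/2.7+54.7),.091) for x,y in Q],0),4))
R=down(-3.2);p=np.array([.5465,.1905,.1235]);q=np.array([.46,-.48,.0447])
arm.move_to(q+[0,0,.16],down(0));arm.move_l(q,feed=.12);arm.grip(.02);print("w",arm.current_width())
arm.move_l(q+[0,0,.22],feed=.2);f0=np.array(arm.current_force());print(np.round(f0,1))
arm.move_to(p+[0,0,.19],R);arm.move_l(p+[0,0,.03],feed=.12)
for dz in (.015,.010,.005,.002,0,-.0008):
    arm.move_l(p+[0,0,dz],feed=.03);f=np.array(arm.current_force())-f0;print(dz,np.round(f,1),round(arm.current_ee_pos()[2],4))
    if f[2]>20: break
arm.grip(.09);print("w",arm.current_width());arm.move_l(p+[0,0,.12],feed=.15)
arm.move_to([.515,.191,.32],down(0));arm.sleep(.1);im,c=snap("wrist","w_home");np.save("/tmp/c4.npy",c,allow_pickle=True)
cv2.imwrite("pics/w_home_z.png",cv2.resize(im[55:275,175:385],None,fx=2.7,fy=2.7,interpolation=cv2.INTER_CUBIC));print(arm.current_t())
```

```text
TL [0.5869 0.2469 0.091 ]
BL [0.5128 0.2482 0.091 ]
TR [0.58   0.1326 0.091 ]
w 0.03098809292998288
[-0.2 -0.4 -2.8]
0.015 [-0.8  0.7 -0. ] 0.1385
0.01 [-0.1  1.1 -0.1] 0.1333
0.005 [0.8 1.1 0.8] 0.1283
0.002 [-0.1  0.   0.4] 0.1253
0 [-2.8  0.3 10.9] 0.1241
-0.0008 [-5.5 -1.8 21.9] 0.124
w 0.09014445471857235
100.0333
```

View pics/w_home_z.png

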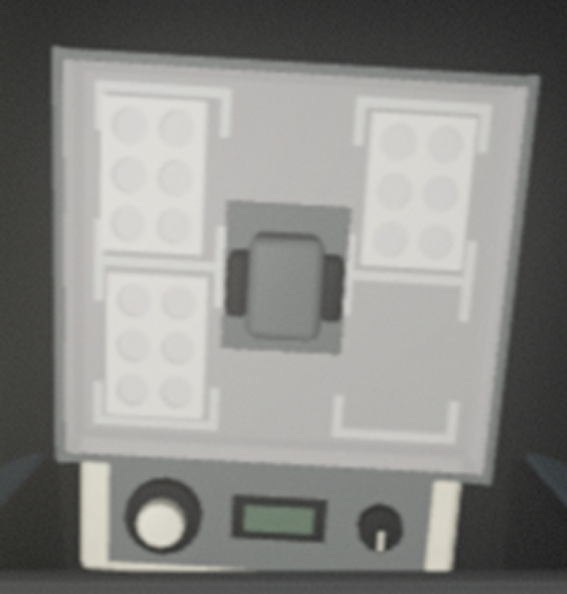

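The cover sits square and flush, and the buttons are the same 44 mm across as at the start, so it looks locked. I check it numerically, then press start.

Run:
```python
from h import *
c=np.load("/tmp/c4.npy",allow_pickle=True).item()
g=lambda x,y,z:ray(c,(x/2.7+174.7,y/2.7+54.7),z)
P=np.array([g(*q,.119) for q in [(53,47),(540,77),(492,484),(58,460)]]);print("cover",np.round(P.mean(0),4),[round(np.linalg.norm(P[i]-P[i-1]),4) for i in range(4)])
a,b=g(226,285,.141),g(345,289,.141);print("buttons",np.linalg.norm(a-b),"handle",np.round(g(286,285,.159),4))
s=g(160,525,.063);print("start",s)
s=(s[:2]+[.4167,.2539])/2
arm.grip(0);f0=None
S=np.r_[s,.075];arm.move_to(S+[0,0,.08],down(-3.2));arm.move_l(S,feed=.1);f0=np.array(arm.current_force())
for z in (.066,.063,.061,.059,.058,.0572):
    arm.move_l([*s,z],feed=.03);f=np.array(arm.current_force())-f0;print(z,np.round(f,1),round(arm.current_ee_pos()[2],4))
    if f[2]>12: break
arm.sleep(.2);arm.move_l(S+[0,0,.1],feed=.1)
arm.move_to([.45,0,.35],down(0));arm.sleep(.3)
snap("top","top_end");print(arm.current_t())
```

```text
cover [0.546  0.1903 0.119 ] [np.float64(0.1669), np.float64(0.189), np.float64(0.1671), np.float64(0.1885)]
buttons 0.04607047807939348 handle [0.5478 0.1904 0.159 ]
start [0.41604038 0.25396924 0.063     ]
0.066 [ 0.1 -0.2  0.1] 0.0659
0.063 [-0.1  0.1  1.5] 0.063
0.061 [-0.6 -0.5  7. ] 0.0612
0.059 [-7.4 -3.5 42.4] 0.0605
107.4
```

The cover is home at (0.546,0.190), but the press bottomed out 2.5 mm in: the 32 mm pads are hitting the black collar around the button. I'll press with the lower corner of a single tilted finger instead, which fits inside the 24 mm button.

Run:
```python
from h import *
s=np.array([.4164,.2539]);R=tilt(YAW,30);d=hv(YAW);yv=hv(YAW+90)
arm.grip(.091);w=arm.current_width();print(w)
def tcp(z): # corner at height z, 3 mm before the button's middle
    return np.r_[s,z]-.003*d+.016*R[:,0]+(w/2+.0068)*yv
ok=[arm.solve_ik(tcp(z),R) is not None for z in (.15,.075,.056)];print(ok)
if all(ok):
    arm.move_to(tcp(.15),R);arm.move_l(tcp(.075),feed=.1);arm.sleep(.1);f0=np.array(arm.current_force())
    for z in (.066,.064,.062,.061,.060,.059,.058,.0575,.057,.0565):
        arm.move_l(tcp(z),feed=.03);f=np.array(arm.current_force())-f0;print(z,np.round(f,1),round(arm.current_ee_pos()[2]-tcp(0)[2],4))
        if f[2]>12: break
    snap("scene","press");arm.sleep(.1);arm.move_l(tcp(.15),feed=.1)
print(arm.current_t())
```

```text
0.09134376024481096
[True, True, False]
108.7917
```

Run:
```python
from h import *
s=np.array([.4164,.2539]);xv=hv(YAW);w=arm.current_width()
for hd in (H,H+180):
    R=tilt(hd,30);d=hv(hd)
    tcp=lambda z:np.r_[s,z]-.003*d+.016*R[:,0]-(w/2+.0068)*xv
    ok=[arm.solve_ik(tcp(z),R) is not None for z in (.15,.075,.056)];print(hd,ok)
    if all(ok): break
if all(ok):
    arm.move_to(tcp(.16),R);arm.move_l(tcp(.075),feed=.1);arm.sleep(.1);f0=np.array(arm.current_force())
    for z in (.066,.064,.062,.061,.060,.059,.058,.0575,.057,.0565):
        arm.move_l(tcp(z),feed=.03);f=np.array(arm.current_force())-f0;print(z,np.round(f,1),round(arm.current_ee_pos()[2]-tcp(0)[2],4))
        if f[2]>12: break
    im,_=snap("scene");cv2.imwrite("pics/press.png",cv2.resize(im[140:240,230:350],None,fx=6,fy=6));arm.sleep(.1);arm.move_l(tcp(.16),feed=.1)
print(arm.current_t())
```

```text
86.8 [True, True, True]
0.066 [-0.2 -1.6  0.9] 0.0659
0.064 [ 1.4 -1.2  1.3] 0.064
0.062 [ 1.3 -0.5  2.8] 0.062
0.061 [ 2.2 -0.3  3.4] 0.061
0.06 [ 0.9 -1.8 12.4] 0.0603
114.2833
```

View pics/press.png

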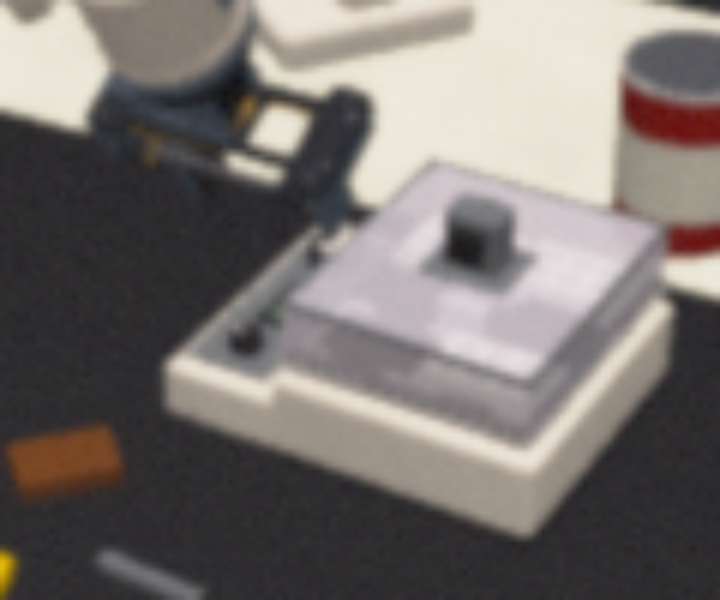

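The finger is on the button at (330,240) in the crop. The force rose at about 0.8 N/mm and then hit a hard stop, which would fit the full 5 mm travel. I confirm it with a finer, averaged profile in the same pose.

Run:
```python
from h import *
s=np.array([.4164,.2539]);xv=hv(YAW);w=arm.current_width();R=tilt(H,30);d=hv(H)
tcp=lambda z:np.r_[s,z]-.003*d+.016*R[:,0]-(w/2+.0068)*xv
def F():
    arm.sleep(.15);v=[]
    for _ in range(15): v.append(arm.current_force()[2]);arm.sleep(.015)
    return np.mean(v)
arm.move_l(tcp(.073),feed=.15);f0=F()
for z in (.071,.069,.067,.066,.065,.064,.063,.062,.061,.0605,.060,.0595):
    arm.move_l(tcp(z),feed=.03);f=F()-f0;print(z,round(f,2),round(arm.current_ee_pos()[2]-tcp(0)[2],4))
    if f>15: break
arm.move_l(tcp(.16),feed=.15)
print(arm.current_t())
```

```text
0.071 0.14 0.071
0.069 -0.0 0.069
0.067 -0.03 0.067
0.066 1.01 0.066
0.065 1.85 0.065
0.064 2.2 0.064
0.063 2.42 0.063
0.062 3.32 0.062
0.061 4.04 0.061
0.0605 7.73 0.0606
0.06 12.62 0.0603
0.0595 17.36 0.0599
124.0333
```

First contact is at 66 mm and the stop comes at 4.0 N after 5 mm, so the button was pressed fully. I move clear, check the cover once more, and hand in.

Run:
```python
from h import *
arm.move_to([.515,.191,.32],down(0));arm.sleep(.3);im,c=snap("wrist","w_fin")
a=cv2.imread("pics/w_home.png").astype(int)[60:230,190:380];print("diff vs home",np.abs(a-im[60:230,190:380]).mean(),(np.abs(a-im[60:230,190:380]).max(2)>40).sum())
cv2.imwrite("pics/w_fin_z.png",cv2.resize(im[55:275,175:385],None,fx=2.7,fy=2.7,interpolation=cv2.INTER_CUBIC))
print(arm.current_t())
```

```text
diff vs home 2.508968008255934 25
126.3417
```

View pics/w_fin_z.png

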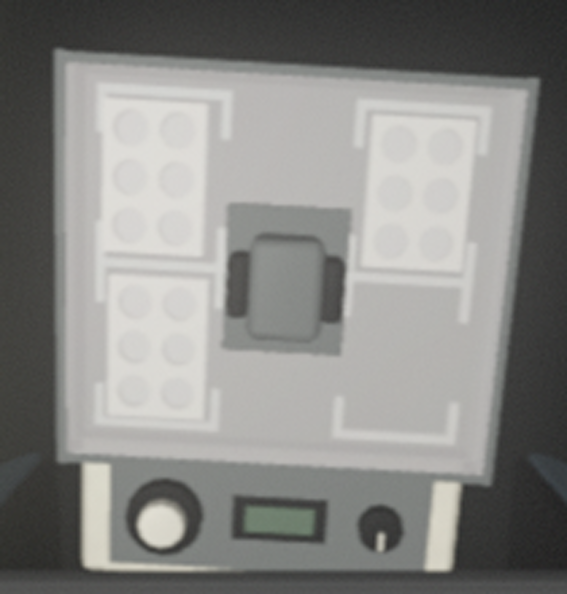

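The cover is still home with both buttons out at (238,285) and (333,290), all three plates are seated wells up, and the start button at (160,525) is up again.

```bash
python3 -c "
from rig import arm
print(arm.sign_off())"
```

```text
the job is handed in; nothing more can be done
None
```

I handed the job in at about 126 s: three plates seated wells up (two turned over), cover home with both buttons out, start pressed fully and up again; the judge's result was not shown.

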